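# Fetch the lens tube from behind the mounts

### The arm

A 6-joint arm with a two-finger parallel gripper is mounted at the origin on a cart in front of the work surface, level with it; the furniture and walls round the work are solid. World frame = base frame: x ahead of the robot, y to its left, z up, the work surface at z = 0. Lengths are in m, angles in rad, forces in N, time in s.
With the tool pointing down it reaches from about 0.35 to 0.975 m from the base axis. Payload 4.9 kg.
Tool frame: the origin (TCP) lies on the centre line of the jaws, within the pads' length; the fingertips stand ctrl.tcp_to_tips ahead of it and the grasp point (between the pads) lies 5 mm behind it (ctrl.tcp_to_tips is the distance from the TCP to the fingertips, in m); z points along the fingers, y is the line along which they close (so a half turn about z gives the same grasp; the last joint's range is limited). The gripper opens to 85 mm and grips with 20 to 120 N. Pads are 22 mm wide; open, the fingers measure 114 mm over their backs; the gripper's body (76 mm by 85 mm) begins 54 mm behind the grasp point. The pads swing forward as they close: fully open they stand 13 mm farther back than shut.
Start: joints at [-1.223, 0.053, 1.613, -0, 1.476, -0.119], TCP at [0.281, -0.558, 0.245] pointing down, gripper open.
Joint ranges: [-3.01, 3.01], [-1.01, 2.22], [0.06, 2.58], [-1.02, 4.17], [0.09, 2.62], [-3.14, 3.14]. Speed limits (rad/s): [2.57, 2.57, 3.14, 3.14, 3.14, 3.14].

### API

Orientations are given as a unit quaternion [w, x, y, z].
In Python, from station import ctrl, vision, job gives the robot as it stands. The module is installed in compiled form; this text tells all that it offers.
- The arm moves only by the tool arm_command, never from a script. Its argument "moves" is one flat list of numbers, 7 for each row, row after row: the opening in per cent of the stroke, from 0 (shut) to 100 (fully open), then the shift along the tool's x, y, z in mm, then the turn, a rotation vector about the tool's x, y, z in degrees. In form: [gripper, dx, dy, dz, rx, ry, rz, gripper, dx, dy, dz, rx, ry, rz, ...]. A call has 1 to 20 rows; each row is the pose to reach, as a shift and turn from the pose commanded when the call began, along the tool's axes at that moment; what a row does not reach only later rows make up. A row lasts 1/8 s, in which the tool goes at most 62.5 mm and 10.7 degrees, less where a joint would pass 70% of its speed; a pose out of reach is approached as far as the arm can. A call with a gripper value outside its range is refused whole. The fingers move at their own pace and stop on an object; "force" is the grip in N (left out, the last holds). Time passes only in rows, so rows that repeat a pose let the fingers close. It gives the time, the measured TCP pose, the force, the opening and the grip force at its end, in the units of the state.
- ctrl.state(): the state, without advancing time (a new reading comes with each control period).
- vision.get_image(name): name is "scene" or "top" or "wrist"; returns the picture (420x560x3 uint8, red, green, blue); there is no depth.
- vision.camera_params(name): a dict with "intrinsics" (3x3 intrinsics, pixels), "R" (3x3) and "t" (3): a world point X has camera coordinates R X + t. Camera axes: x right, y down, z forward; pixel columns grow to the right and rows downward; lengths in m; the calibration is good to about 2 mm. A picture is of the moment at which its call begins: read the wrist's pose just before it. camera_params takes no time and is no camera call; for the wrist camera it gives the pose at the moment of the call.
- job.sign_off(): hands the job in; it is judged then, once.
The state is a dict: "time_s": time; "joint_pos": joint angles; "joint_vel": joint speeds; "joint_torque": joint torques, N m; "tool_pos": TCP position; "ee_rot": TCP orientation; "wrist_force": force on the tool from outside, world axes, zero at the start; "torque": the same for the moment, N m; "opening": finger opening in m; "finger_force": force on a finger pad.
Only numpy, scipy, OpenCV 4.12 (cv2) and the standard library are available. Lean on these libraries where they do the work, as an engineer would, in place of code of your own. Each camera call takes 0.05 s, during which the arm holds its last target. There are 200 camera calls.

### The job

The black lens tube lies at the back of the foam-lined caddy, behind two standing mounts. First stand the mirror mount and the lens holder upright on the grey felt mat; when both are out of the way, bring the tube to the aluminium cradle and lay it down in the pocket; only then put both mounts back into the caddy, each upright with its foot down in the cut-out that has its shape. Knock nothing over and do not disturb the brass weight or the beam block.

Things in the scene. Friction and masses are not known exactly. Their poses are not given: they have to be found in the camera images.
- caddy: Fixed aluminium plate 122 (x) x 168 (y) x 6 mm with foam on it. Origin: centre of its underside, on the table. Far side: foam nest with a pocket 41 (x) x 61 (y) mm, centred at x = +27 mm, y = 0, floor 10 mm and foam top 18 mm above the table. Near side: the two inserts, at x = -27, y = +40 and -40 mm; which is on which side varies.
- insert_round: Foam block 52 (x) x 76 (y) x 12 mm, fixed on the caddy plate and turned with it, with a round cut-out, 41 mm across and 8 mm deep, in its middle: the home of the mirror mount's round foot. Origin: centre of its underside, 6 mm above the table; cut-out floor at z = +4 mm, top at z = +12 mm.
- insert_oblong: Foam block like the other, with a rectangular cut-out 40 (x) x 50 (y) mm, 8 mm deep, in its middle: the home of the lens holder's rectangular foot. Origin: centre of its underside, 6 mm above the table; cut-out floor at z = +4 mm, top at z = +12 mm.
- mirror_mount: Mirror mount on a pedestal, 102 mm tall, 0.24 kg. Origin at underside level, z up; the axis of its round foot (31 mm across, 8 high) lies at x = -7 mm, y = 0. Square head: x -18 to +7, y -22 to +22, z 58 to 102 mm; grip its flat sides at y = +-22 mm. Mirror faces -x; two knobs stick out at +x to x = +19 mm. Starts in insert_round.
- lens_holder: Mounted lens on a post with a rectangular black foot, 76 mm tall, 0.12 kg. Origin: centre of the foot's underside, z up. Foot 30 (x) x 40 (y) x 8 mm; lens ring 37 mm across, 8 mm thick (x -4 to +4), centred at z = 57 mm; grip it across its faces (along x) or its rim (along y). Starts in insert_oblong.
- lens_tube: Black lens tube lying on its side, 0.07 kg: 31 (x) x 51 (y, its axis) x 31 (z) mm. Origin: centre of its underside. Starts in the caddy's far pocket, behind the two mounts.
- cradle: Fixed aluminium block 62 (x) x 82 (y) x 14 mm with an ear at each y end (128 mm in all), empty. Origin: centre of its underside, on the table. In its middle a pocket 41 (x) x 61 (y) mm, 8 mm deep (floor 6 mm above the table), for the lens tube, axis along y, either way round. On one side of the caddy, the mat on the other; sides vary.
- mat: Grey felt mat 140 (x) x 180 (y) x 3 mm, fixed flat on the table: the parking area. Origin: centre of its underside; top at z = +3 mm.
- brass_weight: Bystander: brass weight 28 mm across, 47 mm tall, standing on the table. Origin: centre of its underside. Leave it alone.
- beam_block: Bystander: black plate 12 (x) x 50 (y) x 50 mm standing on edge on the table. Origin: centre of its underside. Leave it alone.
There are look-alikes about, which are no part of the job. What is shaped like the mirror_mount but red is not meant. Leave any orange look-alike of the lens_holder alone.

How it is judged:
On the way, in this order (a step that is already met when the one before it is completed fails the run):
1. both mounts stand upright and released on the grey felt mat, the tube still in the caddy (x of mirror_mount in the frame of mat between -0.062 and 0.062 m and y of mirror_mount in the frame of mat between -0.082 and 0.082 m and z of mirror_mount in the frame of mat between -0.001 and 0.009 m and angle between each of mirror_mount, lens_holder's own z axis and vertical below 0.12 rad and linear speed of each of mirror_mount, lens_holder below 0.02 m/s and contact force between the fingers and mirror_mount below 0.1 N and x of lens_holder in the frame of mat between -0.062 and 0.062 m and y of lens_holder in the frame of mat between -0.082 and 0.082 m and z of lens_holder in the frame of mat between -0.001 and 0.009 m and contact force between the fingers and lens_holder below 0.1 N and horizontal distance between lens_tube and caddy below 0.045 m and height (world z) of lens_tube below 0.016 m), for 0.2 s.
2. the tube lies released in the cradle's pocket, both mounts still standing on the mat (horizontal distance between lens_tube and cradle below 0.009 m and angle between the y axis of lens_tube and the y axis of cradle, either way round below 0.3 rad and z of lens_tube in the frame of cradle between 0.002 and 0.01 m and angle between each of lens_tube, mirror_mount, lens_holder's own z axis and vertical below 0.12 rad and linear speed of each of lens_tube, mirror_mount, lens_holder below 0.02 m/s and contact force between the fingers and lens_tube below 0.1 N and x of mirror_mount in the frame of mat between -0.062 and 0.062 m and y of mirror_mount in the frame of mat between -0.082 and 0.082 m and z of mirror_mount in the frame of mat between -0.001 and 0.009 m and contact force between the fingers and mirror_mount below 0.1 N and x of lens_holder in the frame of mat between -0.062 and 0.062 m and y of lens_holder in the frame of mat between -0.082 and 0.082 m and z of lens_holder in the frame of mat between -0.001 and 0.009 m and contact force between the fingers and lens_holder below 0.1 N), for 0.2 s.
At the end, for the whole second after the job is handed in: Tube down in the cradle's pocket (centre within 9 mm, axis within 0.3 rad); mirror mount upright, foot down in the round cut-out; lens holder upright, foot down in the rectangular cut-out (both within 9 mm); all released and at rest (horizontal distance between lens_tube and cradle below 0.009 m and angle between the y axis of lens_tube and the y axis of cradle, either way round below 0.3 rad and z of lens_tube in the frame of cradle between 0.002 and 0.01 m and angle between each of lens_tube, mirror_mount, lens_holder's own z axis and vertical below 0.12 rad and linear speed of each of lens_tube, mirror_mount, lens_holder below 0.02 m/s and contact force between the fingers and lens_tube below 0.1 N and x of insert_round in the frame of mirror_mount between -0.016 and 0.002 m and y of insert_round in the frame of mirror_mount between -0.009 and 0.009 m and z of mirror_mount in the frame of insert_round between 0 and 0.008 m and contact force between the fingers and mirror_mount below 0.1 N and horizontal distance between lens_holder and insert_oblong below 0.009 m and angle between the y axis of lens_holder and the y axis of insert_oblong, either way round below 0.4 rad and z of lens_holder in the frame of insert_oblong between 0 and 0.008 m and contact force between the fingers and lens_holder below 0.1 N); the robot touches nothing.
It fails at once if a mount is knocked over (angle between any of mirror_mount, lens_holder's own z axis and vertical above 0.7 rad).
It fails at once if the brass weight or the beam block is shifted more than 15 mm (distance of any of brass_weight, beam_block from where it was at the start of the episode above 0.015 m).
It also fails if it takes over 133 s, if anything falls off the work surface, if the arm or the gripper's body presses on something with over 40 N, if the wrist force passes 120 N, or if a joint passes its speed limit or range.

## Working session

There is one attempt and no reset: what is moved stays moved. The work goes in short steps, Python scripts to look and compute and a tool call to move; the robot and the scene stay as the last step left them, time stands still between calls to the robot, and variables do not carry over. Pictures are saved under pics/ and viewed, at most 18 in all, crops included, and the job is handed in when it is done.

Besides the shell and the picture viewer there is one more tool, called after "Call:" by a JSON object that holds its "name" and its "arguments", one argument or row to a line. arm_command: Moves the arm, as the interface text tells. Its arguments: {"type":"object","properties":{"moves":{"type":"array","items":{"type":"number"}},"force":{"type":"number"}},"required":["moves"]}

```bash
mkdir -p pics
python3 - <<'E'
from station import ctrl, vision
import cv2
for n in("scene","top"):
    im=vision.get_image(n); cv2.imwrite(f"pics/{n}0.png",im[...,::-1])
    p=vision.camera_params(n); print(n,p)
s=ctrl.state();print(ctrl.tcp_to_tips,s)
E
```

```text
scene {'intrinsics': array([[438.00745178,   0.        , 281.9882177 ],
       [  0.        , 438.00745178, 208.19992874],
       [  0.        ,   0.        ,   1.        ]]), 'R': array([[ 0.43156724, -0.90172305, -0.0254021 ],
       [-0.41310902, -0.17252527, -0.89419012],
       [ 0.80192933,  0.396397  , -0.44696618]]), 't': array([-0.25082509,  0.24325339,  0.67148752])}
top {'intrinsics': array([[435.38473239,   0.        , 276.49151461],
       [  0.        , 435.38473239, 202.2601496 ],
       [  0.        ,   0.        ,   1.        ]]), 'R': array([[-0.03041306, -0.99951594, -0.00655216],
       [-0.99629763,  0.03084119, -0.08024866],
       [ 0.08041189,  0.0040873 , -0.99675334]]), 't': array([-0.00175378,  0.52198916,  1.07835211])}
0.014 {'time_s': 0.1, 'joint_pos': array([-1.22299903e+00,  5.33671158e-02,  1.61416594e+00,  2.53853584e-06,
        1.47599977e+00, -1.18983017e-01]), 'joint_vel': array([-2.92844231e-05, -1.65597974e-03, -1.32868132e-03, -4.96076737e-04,
       -6.13509228e-04, -1.04946283e-04]), 'joint_torque': array([-4.27142584e-05, -3.94905066e+01, -3.71363354e+01, -1.98153143e-04,
        3.87524982e-03, -3.21674668e-05]), 'tool_pos': array([ 0.28108316, -0.55762126,  0.24413311]), 'ee_rot': array([-9.63891134e-04,  9.72887492e-01,  2.31276864e-01, -1.09487930e-04]), 'wrist_force': array([ 1.11027154,  0.47764775, -0.10340762]), 'torque': array([ 0.02682474, -0.01255584, -0.01300423]), 'finger_force': 0.0, 'opening': 0.08536512184070492}
```

View pics/top0.png

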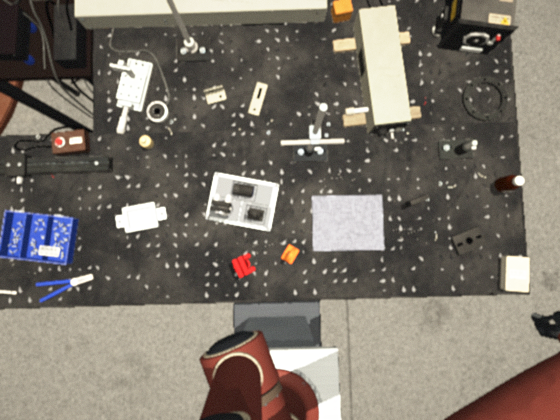

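View pics/scene0.png

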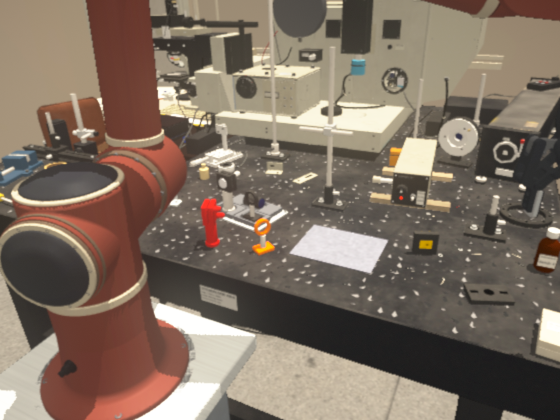

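Top view: caddy at ~(242,202), mat (348,222), white cradle (141,217), brass weight (146,142), beam block (412,203). Candidates for the mounts: the black/white mirror mount at ~(222,208), the red look-alike at (243,265), the lens holder at ~(255,213), the orange look-alike at (290,253). Those in the caddy are meant. Close crop to check.

```bash
cat > h.py <<'E'
import numpy as np, cv2
from station import ctrl, vision
from scipy.spatial.transform import Rotation as Ro
def p2w(name,u,v,z,P=None):
    p=P or vision.camera_params(name); R=p["R"];t=p["t"]
    d=R.T@np.linalg.solve(p["intrinsics"],[u,v,1.]); c=-R.T@t
    return c+d*(z-c[2])/d[2]
def w2p(name,X,P=None):
    p=P or vision.camera_params(name); q=p["intrinsics"]@(p["R"]@np.array(X)+p["t"]); return q[:2]/q[2]
def rot():
    w,x,y,z=ctrl.state()["ee_rot"]; return Ro.from_quat([x,y,z,w])
def go(target,yaw=None):
    """shift in tool axes (mm) to world target; turn rz so tool y lies at world angle yaw(deg), mod 180"""
    s=ctrl.state(); r=rot(); d=r.inv().apply(np.array(target)-s["tool_pos"])*1000
    out=[d.round(1)]
    if yaw is not None:
        yv=r.apply([0,1,0]); cur=np.degrees(np.arctan2(yv[1],yv[0]))
        a=(-(yaw-cur)+90)%180-90; 
        out+=["rz",round(a,1),"j6",np.degrees(s["joint_pos"][5]).round(0), "cur",cur.round(1)]
    zt=r.apply([0,0,1]); out+=["tilt",zt.round(4)]
    return out
E
python3 - <<'E'
from h import *
im=cv2.imread("pics/top0.png")
a=cv2.resize(im[160:280,190:310],None,fx=5,fy=5,interpolation=cv2.INTER_CUBIC)
cv2.imwrite("pics/c1.png",a)
for n,u,v in(("caddy",242,202),("mat",348,222),("cradle",141,217),("red",243,265),("or",290,253),("bb",412,203),("post",317,140)): print(n,p2w("top",u,v,0.01).round(3))
E
```

```text
caddy [0.526 0.07  0.01 ]
mat [ 0.467 -0.198  0.01 ]
cradle [0.496 0.329 0.01 ]
red [0.367 0.072 0.01 ]
or [ 0.393 -0.048  0.01 ]
bb [ 0.51  -0.362  0.01 ]
post [ 0.68  -0.127  0.01 ]
```

View pics/c1.png

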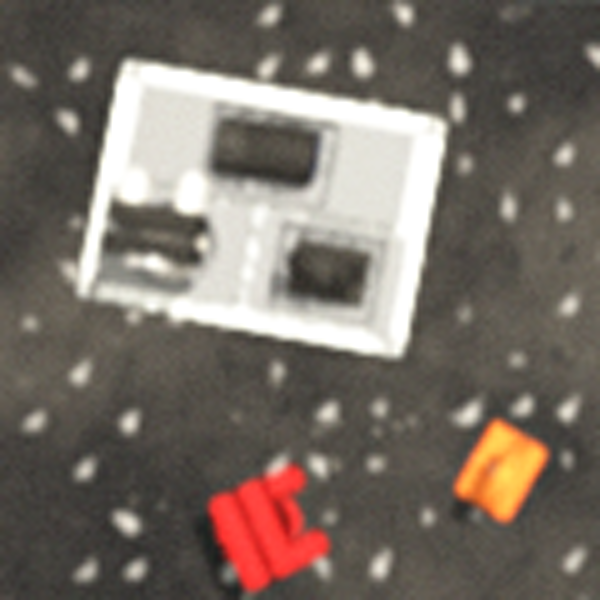

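The crop shows the caddy with corners (128,62),(443,120),(402,352),(82,295). The mirror mount is black with white knobs, at left (155,235). The lens holder is black, at right (328,268). The red one (265,530) and the orange one (503,470) stand in front of the caddy and stay.

Run:
```python
from h import *
c=lambda u,v:(190+(u+.5)/5-.5,160+(v+.5)/5-.5)
Q=[p2w("top",*c(*q),0.006)[:2] for q in((128,62),(443,120),(402,352),(82,295))]
r=cv2.minAreaRect(np.array(Q,np.float32)*1000); print(np.array(Q).round(3),np.mean(Q,0).round(4),r)
for a,b in((0,1),(1,2),(2,3),(3,0)):
    d=Q[b]-Q[a]; print(np.linalg.norm(d).round(3),np.degrees(np.arctan2(d[1],d[0])).round(1))
im=cv2.imread("pics/top0.png")
a=np.vstack([cv2.resize(im[180:260,295:425],None,fx=4.6,fy=4.6,interpolation=cv2.INTER_CUBIC)[:, :598],
 cv2.resize(im[190:245,95:225],None,fx=4.6,fy=4.6,interpolation=cv2.INTER_CUBIC)[:, :598]])[:600]
cv2.imwrite("pics/c2.png",a);print(a.shape)
print(go([Q[0][0]*0+0.50,0.07,0.33],0))
```

```text
[[ 0.606  0.138]
 [ 0.571 -0.024]
 [ 0.453  0.001]
 [ 0.487  0.164]] [0.529  0.0697] ((529.345458984375, 69.75196075439453), (166.10519409179688, 122.09888458251953), 78.17311096191406)
0.165 -102.3
0.121 168.3
0.166 78.2
0.122 -12.2
(600, 598, 3)
[array([ 478. , -462.1,  -84.9]), 'rz', np.float64(-63.3), 'j6', np.float64(-7.0), 'cur', np.float64(-63.3), 'tilt', array([-7.0e-04,  1.8e-03, -1.0e+00])]
```

View pics/c2.png

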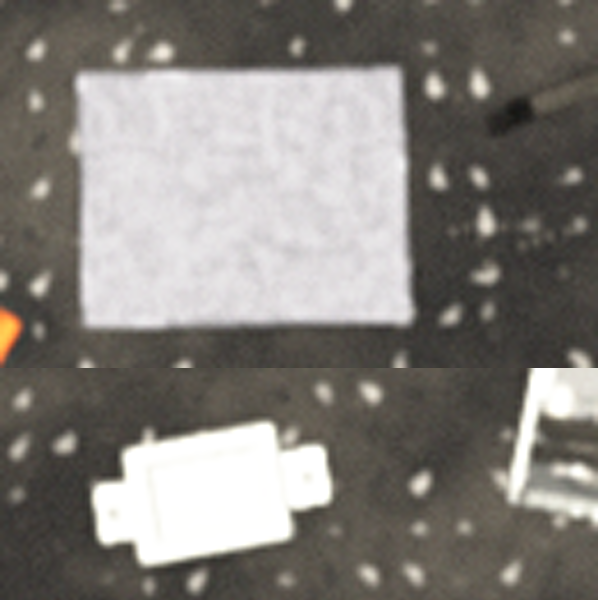

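Mat corners in the upper crop: (78,73),(401,68),(412,322),(83,327). Cradle block corners in the lower crop: (123,450),(275,422),(293,540),(142,565). Ears end at x=93 and x=330.

Run:
```python
from h import *
c=lambda u,v:(295+(u+.5)/4.6-.5,180+(v+.5)/4.6-.5)
d=lambda u,v:(95+(u+.5)/4.6-.5,190+(v-368+.5)/4.6-.5)
for f,z,L in((c,.003,((78,73),(401,68),(412,322),(83,327))),(d,.014,((123,450),(275,422),(293,540),(142,565)))):
    Q=[p2w("top",*f(*q),z)[:2] for q in L]; print(np.array(Q).round(3).tolist(),np.mean(Q,0).round(4))
    for i in range(4):
        e=Q[(i+1)%4]-Q[i]; print(np.linalg.norm(e).round(3),np.degrees(np.arctan2(e[1],e[0])).round(1))
```

```text
[[0.538, -0.108], [0.535, -0.288], [0.394, -0.287], [0.397, -0.106]] [ 0.4659 -0.1975]
0.18 -90.9
0.141 179.6
0.182 89.1
0.141 -1.0
[[0.521, 0.377], [0.534, 0.293], [0.469, 0.284], [0.457, 0.367]] [0.4954 0.3301]
0.085 -81.3
0.066 -171.8
0.084 97.7
0.065 9.2
```

Call:
{"name": "arm_command", "arguments": {
  "moves": [100,60,-58,-20,0,0,0,100,110,-108,-40,0,0,0,100,160,-155,-60,0,0,-10,100,210,-205,-70,0,0,-20,100,260,-250,-85,0,0,-30,100,310,-300,-85,0,0,-35,100,360,-350,-85,0,0,-40,100,410,-400,-85,0,0,-45,100,450,-440,-85,0,0,-51.3,100,450,-440,-85,0,0,-51.3,100,450,-440,-85,0,0,-51.3,100,450,-440,-85,0,0,-51.3,100,450,-440,-85,0,0,-51.3,100,450,-440,-85,0,0,-51.3]
}}

```text
time_s: 1.85
tool_pos: [0.4849, 0.036, 0.3303]
ee_rot: [0.0, 0.778, 0.629, -0.0]
wrist_force: [0.5, 0.2, -0.3]
opening: 0.0857
finger_force: 0.0
```

Run:
```python
from h import *
import pickle
P=vision.camera_params("wrist"); pickle.dump(P,open("w1.pkl","wb"))
im=vision.get_image("wrist"); cv2.imwrite("pics/w1.png",im[...,::-1])
print(P,-P["R"].T@P["t"])
```

```text
{'intrinsics': array([[343.36960494,   0.        , 274.60788493],
       [  0.        , 343.36960494, 209.28788005],
       [  0.        ,   0.        ,   1.        ]]), 'R': array([[ 9.77954358e-01, -2.08818336e-01,  4.20161760e-04],
       [-2.00166476e-01, -9.36858306e-01,  2.86757556e-01],
       [-5.94866037e-02, -2.80519904e-01, -9.58003094e-01]]), 't': array([-0.46669494,  0.0684859 ,  0.49923519])} [0.49981273 0.10675253 0.4588261 ]
```

View pics/w1.png

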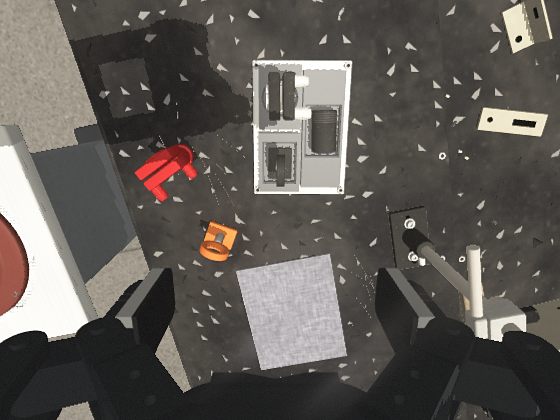

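Wrist view: caddy at ~(300,125), mirror mount (283,95), lens holder (280,165), tube (323,130), with the red and orange look-alikes outside. Enlarging it.

Run:
```python
from h import *
im=cv2.imread("pics/w1.png")
cv2.imwrite("pics/c3.png",cv2.resize(im[50:200,245:365],None,fx=4,fy=4,interpolation=cv2.INTER_CUBIC))
```

```text
(no output)
```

View pics/c3.png

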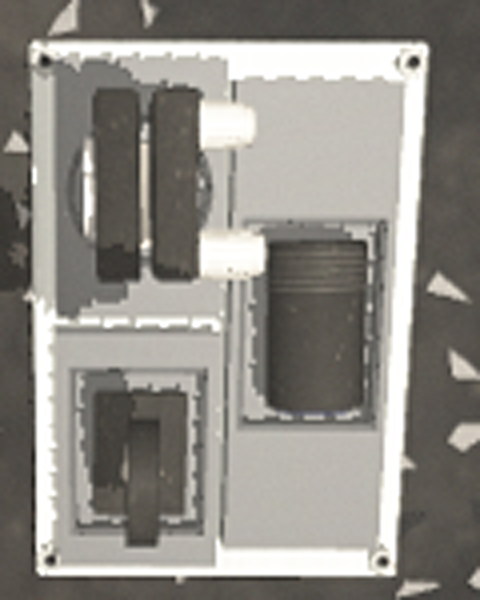

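Crop: caddy plate corners (32,40),(428,44),(402,577),(37,575). Mirror head from (93,88) to (202,282). Lens foot from (93,392) to (187,515), ring x 128–160 and y 418–547. Tube from (268,240) to (365,412).

Run:
```python
from h import *
import pickle
P=pickle.load(open("w1.pkl","rb"))
c=lambda u,v:(245+(u+.5)/4-.5,50+(v+.5)/4-.5)
Q=np.array([p2w("",*c(*q),0.006,P)[:2] for q in((32,40),(428,44),(402,577),(37,575))]);print(Q.round(4).tolist(),Q.mean(0).round(4))
for i in range(4):
    e=Q[(i+1)%4]-Q[i]; print(np.linalg.norm(e).round(3),np.degrees(np.arctan2(e[1],e[0])).round(1))
C=Q.mean(0); Th=np.radians(-12.0)
R=np.array([[np.cos(Th),-np.sin(Th)],[np.sin(Th),np.cos(Th)]])
loc=lambda q,z:((R.T@(p2w("",*c(*q),z,P)[:2]-C))*1000).round(1)
# in caddy frame
print("mirror top TL,TR",loc((93,88),.102),loc((202,88),.102),"BL,BR z102",loc((95,275),.102),loc((200,272),.102),"z58",loc((93,282),.058),loc((202,280),.058))
print("foot lens",loc((93,392),.018),loc((187,392),.018),loc((187,515),.018),loc((93,515),.018))
print("ring top",loc((128,418),.0755),loc((160,418),.0755),"bottom row", loc((144,547),.057))
print("cutout",loc((72,370),.018),loc((208,370),.018),loc((203,535),.018))
print("tube",loc((268,240),.0255),loc((365,240),.0255),loc((365,412),.0255),loc((268,412),.0255))
for q in((-20,40),):0
print("C",C, "yaw")
for n,z in (("mat",0.003),):
    M=np.array([p2w("",*q,z,P)[:2] for q in((237,269),(329,254),(346,355),(261,370))]);print(M.round(4).tolist(),M.mean(0))
```

```text
[[0.4852, 0.1658], [0.603, 0.1395], [0.5699, -0.0245], [0.4489, 0.0021]] [0.5268 0.0707]
0.121 -12.6
0.167 -101.4
0.124 167.6
0.168 77.5
mirror top TL,TR [-40.2  62. ] [-13.8  62. ] BL,BR z102 [-40.   18.2] [-13.6  18.9] z58 [-41.3  14.9] [-10.5  15.4]
foot lens [-42.3 -20.4] [-12.4 -20.5] [-11.9 -60.2] [-42.5 -60.2]
ring top [-31.5 -21.1] [-22.6 -21.1] bottom row [-26.6 -62. ]
cutout [-48.9 -13.5] [ -5.8 -13.6] [ -6.5 -66.9]
tube [11.2 26. ] [40.6 25.9] [ 43.2 -25.9] [ 12.8 -25.9]
C [0.5267593  0.07072479] yaw
[[0.3987, -0.1043], [0.5342, -0.1089], [0.5319, -0.2865], [0.3936, -0.2865]] [ 0.46460427 -0.19657742]
```

```bash
cat >> h.py <<'E'
C=np.array([0.5268,0.0707]); TH=-12.1
def cad(x,y,z): 
    a=np.radians(TH); return [C[0]+np.cos(a)*x-np.sin(a)*y, C[1]+np.sin(a)*x+np.cos(a)*y, z]
E
python3 -c "
from h import *
print(cad(-.027,.04,0)); print(go(cad(-.027,.04,.170),77.9)); print(go(cad(-.027,.04,.088)))"
```

```text
[np.float64(0.5087845951236705), np.float64(0.11547103066874743), 0]
[array([ 82.6,   6.6, 160.3]), 'rz', np.float64(-90.0), 'j6', np.float64(8.0), 'cur', np.float64(-12.1), 'tilt', array([ 1.e-04, -2.e-04, -1.e+00])]
[array([ 82.7,   6.6, 242.3]), 'tilt', array([ 1.e-04, -2.e-04, -1.e+00])]
```

Call:
{"name": "arm_command", "arguments": {
  "moves": [76,83,6.6,150,0,0,-90,76,83,6.6,150,0,0,-90,76,83,6.6,150,0,0,-90,76,83,6.6,150,0,0,-90,76,83,6.6,150,0,0,-90,76,83,6.6,150,0,0,-90,76,83,6.6,150,0,0,-90,76,83,6.6,150,0,0,-90,76,83,6.6,150,0,0,-90,76,83,6.6,150,0,0,-90,76,83,6.6,150,0,0,-90]
}}

```text
time_s: 3.28
tool_pos: [0.5088, 0.1167, 0.1804]
ee_rot: [0.0, 0.105, 0.994, 0.0]
wrist_force: [0.2, -0.3, 0.1]
opening: 0.0651
finger_force: 0.0
```

```bash
python3 -c "
from h import *
print(go(cad(-.027,.04,.088),77.9)); 
P=vision.camera_params('wrist');im=vision.get_image('wrist')[...,::-1].copy(); cv2.imwrite('pics/w2.png',im)
s=ctrl.state();print(s['opening'],s['tool_pos'],w2p('',cad(-.027,.062,.102),P),w2p('',cad(-.027,.018,.102),P))"
```

```text
[array([-0.2, -1.2, 92.4]), 'rz', np.float64(0.0), 'j6', np.float64(-73.0), 'cur', np.float64(77.9), 'tilt', array([ 1.e-04, -0.e+00, -1.e+00])]
0.06490645157623087 [0.50881443 0.11681066 0.18036353] [308.10997435 226.5336121 ] [239.22112247 226.44640507]
```

View pics/w2.png

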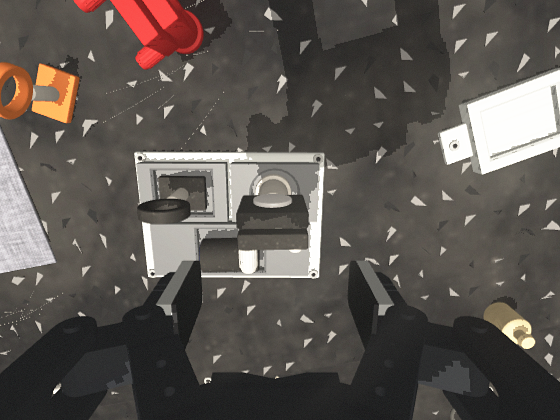

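The mirror head spans columns 238–308, as predicted, and sits between the fingers. Descend, grip and lift.

Call:
{"name": "arm_command", "arguments": {
  "moves": [76,0,-1.2,40,0,0,0,76,0,-1.2,70,0,0,0,76,0,-1.2,92,0,0,0,76,0,-1.2,93,0,0,0,40,0,-1.2,93,0,0,0,30,0,-1.2,93,0,0,0,30,0,-1.2,93,0,0,0,30,0,-1.2,93,0,0,0,30,0,-1.2,93,0,0,0,30,0,-1.2,83,0,0,0,30,0,-1.2,60,0,0,0,30,0,-1.2,30,0,0,0,30,0,-1.2,-10,0,0,0,30,0,-1.2,-10,0,0,0],
  "force": 45
}}

```text
time_s: 5.08
tool_pos: [0.5104, 0.1162, 0.194]
ee_rot: [0.003, 0.104, 0.995, 0.001]
wrist_force: [0.3, -0.1, -1.8]
opening: 0.0439
finger_force: 46.2
```

```bash
python3 -c "
from h import *
s=ctrl.state(); print(go([.465,-.25,s['tool_pos'][2]]), go([.465,-.25,.083]))"
```

```text
[array([ -31.4, -367.7,   -0.6]), 'tilt', array([ 6.7e-03,  7.0e-04, -1.0e+00])] [array([ -30.7, -367.9,  110.4]), 'tilt', array([ 6.7e-03,  7.0e-04, -1.0e+00])]
```

Call:
{"name": "arm_command", "arguments": {
  "moves": [30,-2,-20,0,0,0,0,30,-4,-50,0,0,0,0,30,-8,-90,0,0,0,0,30,-12,-135,0,0,0,0,30,-16,-180,0,0,0,0,30,-20,-225,0,0,0,0,30,-24,-270,0,0,0,0,30,-28,-315,0,0,0,0,30,-31,-350,0,0,0,0,30,-31,-368,0,0,0,0,30,-31,-368,30,0,0,0,30,-31,-368,60,0,0,0,30,-31,-368,80,0,0,0,30,-31,-368,95,0,0,0,30,-31,-368,103,0,0,0,30,-31,-368,108,0,0,0,30,-31,-368,108,0,0,0]
}}

```text
time_s: 7.2
tool_pos: [0.4628, -0.2505, 0.0825]
ee_rot: [0.0, 0.104, 0.995, -0.0]
wrist_force: [-0.0, 0.0, -1.9]
opening: 0.0434
finger_force: 46.5
```

```bash
python3 -c "
from h import *
s=ctrl.state(); print(s['tool_pos'],s['wrist_force'],go([.465,-.25,.0805]))"
```

```text
[ 0.46278673 -0.25052002  0.0825065 ] [-0.04329169  0.03685684 -1.93359477] [array([-2.1,  1. ,  2. ]), 'tilt', array([ 3.e-04, -2.e-04, -1.e+00])]
```

Still 2 mm up. Lower until touch, release, rise.

Call:
{"name": "arm_command", "arguments": {
  "moves": [30,0,0,1,0,0,0,30,0,0,2,0,0,0,30,0,0,2.5,0,0,0,30,0,0,2.5,0,0,0]
}}

```text
time_s: 7.7
tool_pos: [0.4633, -0.2509, 0.0816]
ee_rot: [0.001, 0.104, 0.995, -0.0]
wrist_force: [-2.7, 1.7, 6.3]
opening: 0.0436
finger_force: 47.5
```

Call:
{"name": "arm_command", "arguments": {
  "moves": [60,0,0,-1,0,0,0,70,0,0,-1,0,0,0,76,0,0,-1,0,0,0,76,0,0,-1,0,0,0,76,0,0,-30,0,0,0,76,0,0,-70,0,0,0,76,0,0,-110,0,0,0,76,0,0,-110,0,0,0]
}}

```text
time_s: 8.7
tool_pos: [0.4646, -0.2519, 0.1943]
ee_rot: [0.004, 0.104, 0.995, -0.002]
wrist_force: [0.2, 0.3, 0.2]
opening: 0.0648
finger_force: 0.0
```

```bash
python3 -c "
from h import *
s=ctrl.state(); print(s['opening'],s['tool_pos'],go(cad(-.027,-.0403,.190),-12.1), cad(-.027,-.0403,.19))"
```

```text
0.06482143029892161 [ 0.46460001 -0.25189946  0.19427657] [array([ 33.1, 288.3,   3.1]), 'rz', np.float64(-89.9), 'j6', np.float64(-115.0), 'cur', np.float64(78.0), 'tilt', array([ 0.0066, -0.0049, -1.    ])] [np.float64(0.4919522245224936), np.float64(0.03695503675703135), 0.19]
```

Call:
{"name": "arm_command", "arguments": {
  "moves": [47,33,288,0,0,0,90,47,33,288,0,0,0,90,47,33,288,0,0,0,90,47,33,288,0,0,0,90,47,33,288,0,0,0,90,47,33,288,0,0,0,90,47,33,288,0,0,0,90,47,33,288,0,0,0,90,47,33,288,0,0,0,90,47,33,288,0,0,0,90,47,33,288,0,0,0,90]
}}

```text
time_s: 10.07
tool_pos: [0.4896, 0.0381, 0.189]
ee_rot: [-0.0, 0.776, 0.631, -0.0]
wrist_force: [-0.4, -0.6, 0.2]
opening: 0.0404
finger_force: 0.0
```

```bash
python3 -c "
from h import *
s=ctrl.state(); print(s['opening'],s['tool_pos'],go(cad(-.027,-.0403,.066),-12.1))
cv2.imwrite('pics/w3.png',vision.get_image('wrist')[...,::-1])
cv2.imwrite('pics/t3.png',vision.get_image('top')[180:260,190:410,::-1].repeat(3,0).repeat(3,1))
"
```

```text
0.040445128707462835 [0.48957689 0.03813211 0.18896582] [array([ -0.6,   2.7, 123. ]), 'rz', np.float64(0.3), 'j6', np.float64(8.0), 'cur', np.float64(-11.8), 'tilt', array([-1.3e-03,  1.0e-04, -1.0e+00])]
```

View pics/w3.png

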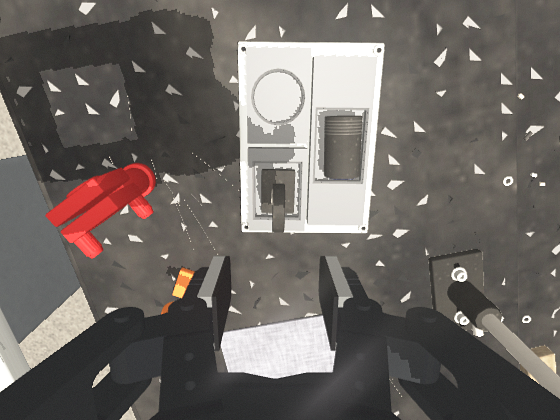

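The lens ring (279,205) lies centred between the fingers, and the mirror insert is empty. Descend 123 mm.

Call:
{"name": "arm_command", "arguments": {
  "moves": [47,-0.6,2.7,40,0,0,0.3,47,-0.6,2.7,80,0,0,0.3,47,-0.6,2.7,110,0,0,0.3,47,-0.6,2.7,123,0,0,0.3,47,-0.6,2.7,123,0,0,0.3,20,-0.6,2.7,123,0,0,0.3,0,-0.6,2.7,123,0,0,0.3,0,-0.6,2.7,123,0,0,0.3,0,-0.6,2.7,123,0,0,0.3,0,-0.6,2.7,123,0,0,0.3,0,-0.6,2.7,113,0,0,0.3,0,-0.6,2.7,90,0,0,0.3,0,-0.6,2.7,50,0,0,0.3,0,-0.6,2.7,30,0,0,0.3,0,-0.6,2.7,30,0,0,0.3],
  "force": 35
}}

```text
time_s: 12.05
tool_pos: [0.4934, 0.0369, 0.1616]
ee_rot: [0.001, 0.779, 0.628, 0.001]
wrist_force: [0.5, -0.2, -2.3]
opening: 0.0079
finger_force: 36.4
```

```bash
python3 -c "
from h import *
s=ctrl.state(); print(s['tool_pos'],go([.465,-.15,.160]),go([.465,-.15,.0595]))
"
```

```text
[0.49343366 0.0369007  0.16164772] [array([-188.7,   11.9,    1.6]), 'tilt', array([ 3.6e-03, -3.0e-04, -1.0e+00])] [array([-188.7,   11.5,  102.1]), 'tilt', array([ 3.6e-03, -3.0e-04, -1.0e+00])]
```

Call:
{"name": "arm_command", "arguments": {
  "moves": [0,-20,1,0,0,0,0,0,-55,3,0,0,0,0,0,-95,6,0,0,0,0,0,-135,8,0,0,0,0,0,-170,10,0,0,0,0,0,-188,12,0,0,0,0,0,-188,12,20,0,0,0,0,-188,12,50,0,0,0,0,-188,12,75,0,0,0,0,-188,12,90,0,0,0,0,-188,12,98,0,0,0,0,-188,12,100,0,0,0,0,-188,12,100,0,0,0]
}}

```text
time_s: 13.68
tool_pos: [0.4651, -0.1493, 0.0611]
ee_rot: [0.0, 0.778, 0.628, 0.0]
wrist_force: [-2.5, 2.1, 4.7]
opening: 0.0085
finger_force: 37.2
```

Call:
{"name": "arm_command", "arguments": {
  "moves": [10,0,0,0,0,0,0,25,0,0,0,0,0,0,40,0,0,0,0,0,0,47,0,0,-2,0,0,0,47,0,0,-40,0,0,0,47,0,0,-90,0,0,0,47,0,0,-130,0,0,0,47,0,0,-130,0,0,0]
}}

```text
time_s: 14.68
tool_pos: [0.4666, -0.1504, 0.1945]
ee_rot: [0.004, 0.779, 0.628, 0.002]
wrist_force: [-0.0, 0.5, -0.3]
opening: 0.0402
finger_force: 0.0
```

```bash
python3 -c "
from h import *
s=ctrl.state(); print(s['tool_pos'],go(cad(.027,0,.16),77.9))
im=vision.get_image('scene')[...,::-1][150:290,180:450];cv2.imwrite('pics/s3.png',cv2.resize(im,None,fx=2.9,fy=2.9))
cv2.imwrite('pics/t4.png',vision.get_image('top')[...,::-1])
"
```

```text
[ 0.46660711 -0.15043059  0.19445371] [array([229. ,  38.6,  34.3]), 'rz', np.float64(89.8), 'j6', np.float64(-14.0), 'cur', np.float64(-12.3), 'tilt', array([ 0.0078, -0.0039, -1.    ])]
```

View pics/s3.png

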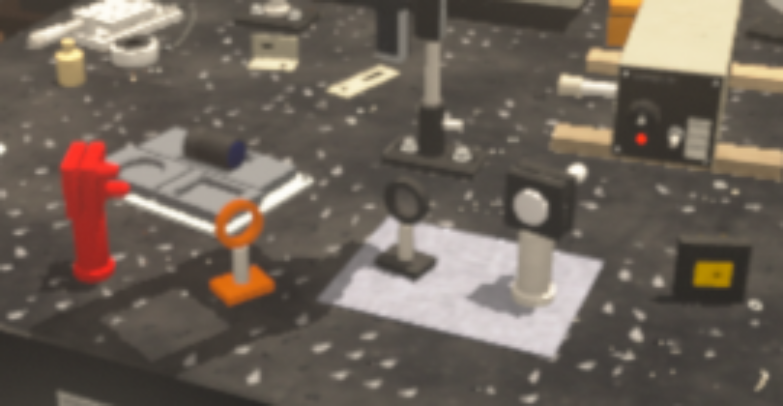

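Both mounts stand upright on the mat (lens holder (405,235), mirror mount (535,240)) and the tube is still in the caddy. Now the tube, gripped on its flat ends.

Call:
{"name": "arm_command", "arguments": {
  "moves": [82,229,38,20,0,0,-90,82,229,38,20,0,0,-90,82,229,38,20,0,0,-90,82,229,38,20,0,0,-90,82,229,38,20,0,0,-90,82,229,38,20,0,0,-90,82,229,38,20,0,0,-90,82,229,38,20,0,0,-90,82,229,38,20,0,0,-90,82,229,38,20,0,0,-90,82,229,38,20,0,0,-90]
}}

```text
time_s: 16.15
tool_pos: [0.5493, 0.0664, 0.1684]
ee_rot: [-0.001, 0.107, 0.994, -0.0]
wrist_force: [0.8, -0.6, 0.6]
opening: 0.0701
finger_force: 0.0
```

```bash
python3 -c "
from h import *
s=ctrl.state(); print(s['tool_pos'],s['opening'],go(cad(.027,0,.036),77.9))
P=vision.camera_params('wrist');cv2.imwrite('pics/w4.png',vision.get_image('wrist')[...,::-1])
print([w2p('',cad(.027+a,b,.0255),P).round(0) for a,b in((-.0155,.0255),(-.0155,-.0255),(.0155,.0255),(.0155,-.0255))])
"
```

```text
[0.54934489 0.06641957 0.1684283 ] 0.07011327184795314 [array([ -4.4,  -0.5, 132.4]), 'rz', np.float64(-0.2), 'j6', np.float64(-78.0), 'cur', np.float64(77.7), 'tilt', array([-0.0023,  0.    , -1.    ])]
[array([306., 186.]), array([243., 187.]), array([305., 223.]), array([244., 223.])]
```

View pics/w4.png

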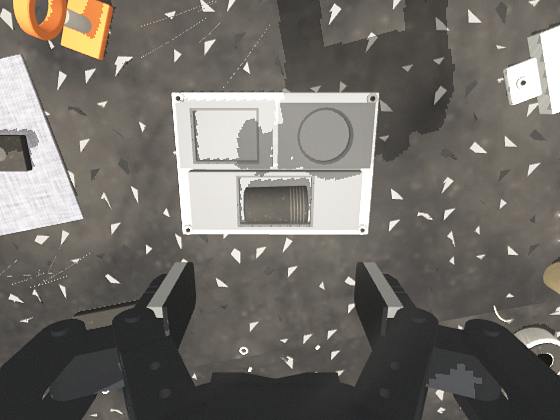

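Call:
{"name": "arm_command", "arguments": {
  "moves": [82,-4.4,-0.5,40,0,0,0,82,-4.4,-0.5,85,0,0,0,82,-4.4,-0.5,115,0,0,0,82,-4.4,-0.5,130,0,0,0,82,-4.4,-0.5,132,0,0,0,82,-4.4,-0.5,132,0,0,0,50,-4.4,-0.5,132,0,0,0,40,-4.4,-0.5,132,0,0,0,40,-4.4,-0.5,132,0,0,0,40,-4.4,-0.5,132,0,0,0,40,-4.4,-0.5,132,0,0,0,40,-4.4,-0.5,120,0,0,0,40,-4.4,-0.5,100,0,0,0,40,-4.4,-0.5,60,0,0,0,40,-4.4,-0.5,30,0,0,0,40,-4.4,-0.5,30,0,0,0],
  "force": 40
}}

```text
time_s: 18.2
tool_pos: [0.5566, 0.065, 0.1443]
ee_rot: [0.004, 0.107, 0.994, 0.0]
wrist_force: [-0.2, -0.5, -0.6]
opening: 0.0488
finger_force: 42.6
```

```bash
python3 -c "
from h import *
s=ctrl.state(); print(s['tool_pos'],s['opening'],go([.4954,.3301,.12],98.4))
cv2.imwrite('pics/w5.png',vision.get_image('wrist')[...,::-1])
"
```

```text
[0.55658871 0.06500795 0.14431947] 0.0488377421173399 [array([116.2, 246. ,  23.8]), 'rz', np.float64(-20.7), 'j6', np.float64(-79.0), 'cur', np.float64(77.7), 'tilt', array([ 7.7e-03, -1.0e-04, -1.0e+00])]
```

View pics/w5.png

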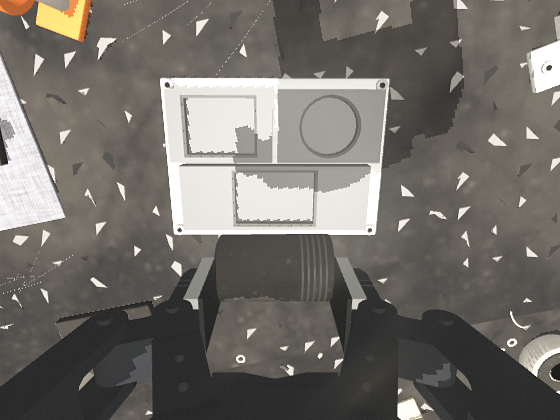

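The tube is held between the pads and the far pocket is empty. Move over the cradle and check its pocket.

Call:
{"name": "arm_command", "arguments": {
  "moves": [40,15,30,-20,0,0,-4,40,35,75,-25,0,0,-8,40,60,120,-25,0,0,-12,40,80,165,-25,0,0,-16,40,100,210,-25,0,0,-20.7,40,116,240,-25,0,0,-20.7,40,116,246,-25,0,0,-20.7,40,116,246,-25,0,0,-20.7,40,116,246,-25,0,0,-20.7]
}}

```text
time_s: 19.38
tool_pos: [0.4932, 0.3288, 0.1642]
ee_rot: [-0.0, -0.073, 0.997, -0.0]
wrist_force: [-0.9, -0.3, -0.4]
opening: 0.0489
finger_force: 42.5
```

```bash
python3 -c "
from h import *
import pickle
s=ctrl.state(); print(s['tool_pos'],s['opening'],go([.4954,.3301,.034],98.4))
P=vision.camera_params('wrist');pickle.dump(P,open('w6.pkl','wb'))
im=vision.get_image('wrist')[...,::-1];u,v=w2p('',[.4954,.3301,.01],P).astype(int);print(u,v)
cv2.imwrite('pics/w6.png',cv2.resize(im[v-75:v+75,u-100:u+100],None,fx=4,fy=4,interpolation=cv2.INTER_CUBIC))
"
```

```text
[0.49323746 0.32883576 0.16415862] 0.048871148973307445 [array([ -2.5,   1. , 130.2]), 'rz', np.float64(-0.0), 'j6', np.float64(-72.0), 'cur', np.float64(98.4), 'tilt', array([-9.e-04, -8.e-04, -1.e+00])]
276 199
```

View pics/w6.png

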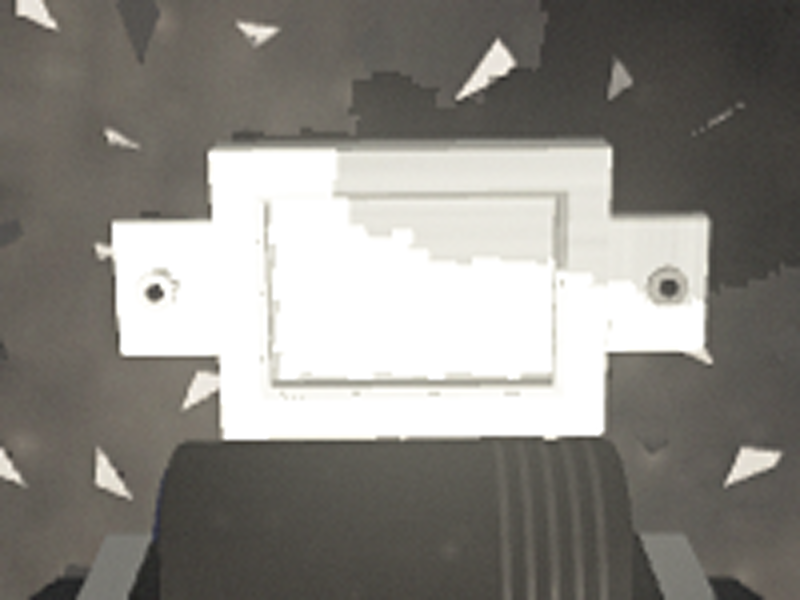

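Cradle block top corners in the crop: (210,148),(611,146),(604,437),(221,438). The pocket is at ~(265–562, 193–387) and empty.

```bash
python3 -c "
from h import *
import pickle
P=pickle.load(open('w6.pkl','rb'))
c=lambda u,v:(176+(u+.5)/4-.5,124+(v+.5)/4-.5)
for L in(((210,148),(611,146),(604,437),(221,438)),((265,195),(567,193),(557,386),(270,386))):
    Q=np.array([p2w('',*c(*q),.014,P)[:2] for q in L]);print(Q.round(4).tolist(),Q.mean(0).round(4))
    for i in range(4):
        e=Q[(i+1)%4]-Q[i]; print(np.linalg.norm(e).round(3),np.degrees(np.arctan2(e[1],e[0])).round(1))
print(go([*Q.mean(0),.034],98.4))
"
```

```text
[[0.4678, 0.2863], [0.4555, 0.3668], [0.5176, 0.3773], [0.53, 0.2954]] [0.4927 0.3315]
0.081 98.7
0.063 9.6
0.083 -81.4
0.063 -171.6
[[0.4758, 0.2985], [0.4663, 0.3597], [0.5077, 0.3652], [0.5167, 0.3045]] [0.4916 0.332 ]
0.062 98.8
0.042 7.5
0.061 -81.6
0.041 -171.7
[array([  1.2,   3.4, 130.4]), 'rz', np.float64(-0.0), 'j6', np.float64(-72.0), 'cur', np.float64(98.4), 'tilt', array([-6.e-04, -5.e-04, -1.e+00])]
```

Call:
{"name": "arm_command", "arguments": {
  "moves": [40,0.8,3.2,40,0,0,0,40,0.8,3.2,80,0,0,0,40,0.8,3.2,105,0,0,0,40,0.8,3.2,112,0,0,0,40,0.8,3.2,112,0,0,0,40,0.8,3.2,112,0,0,0]
}}

```text
time_s: 20.18
tool_pos: [0.4931, 0.3334, 0.0546]
ee_rot: [0.001, -0.073, 0.997, 0.001]
wrist_force: [0.2, -1.0, 0.4]
opening: 0.0489
finger_force: 42.5
```

```bash
python3 -c "
from h import *
s=ctrl.state(); print(s['tool_pos'],s['wrist_force'],go([.492,.3318,.0325],98.4))
"
```

```text
[0.49309342 0.33344904 0.05463729] [ 0.22515463 -1.02403165  0.36066731] [array([ 1.4, -1.5, 22.1]), 'rz', np.float64(0.0), 'j6', np.float64(-72.0), 'cur', np.float64(98.4), 'tilt', array([ 0.0027,  0.0014, -1.    ])]
```

Call:
{"name": "arm_command", "arguments": {
  "moves": [40,1.2,-1.5,8,0,0,0,40,1.2,-1.5,14,0,0,0,40,1.2,-1.5,18,0,0,0,40,1.2,-1.5,20.5,0,0,0,40,1.2,-1.5,20.5,0,0,0]
}}

```text
time_s: 20.8
tool_pos: [0.4909, 0.3315, 0.0357]
ee_rot: [-0.001, -0.074, 0.997, -0.001]
wrist_force: [-9.6, -6.5, 21.7]
opening: 0.0493
finger_force: 44.9
```

Call:
{"name": "arm_command", "arguments": {
  "moves": [40,1.2,-1.5,-2,0,0,0,40,1.2,-1.5,-2.5,0,0,0,65,1.2,-1.5,-2.5,0,0,0,75,1.2,-1.5,-2.5,0,0,0,82,1.2,-1.5,-2.5,0,0,0,82,1.2,-1.5,-4,0,0,0,82,0,0,-40,0,0,0,82,0,0,-90,0,0,0,82,0,0,-130,0,0,0,82,0,0,-130,0,0,0]
}}

```text
time_s: 22.05
tool_pos: [0.4934, 0.3327, 0.1675]
ee_rot: [0.004, -0.074, 0.997, 0.002]
wrist_force: [0.4, 0.5, -0.1]
opening: 0.0701
finger_force: 0.0
```

```bash
python3 -c "
from h import *
s=ctrl.state(); print(s['tool_pos'])
P=vision.camera_params('wrist')
im=vision.get_image('wrist')[...,::-1];u,v=w2p('',[.492,.3318,.02],P).astype(int);print(u,v)
print([w2p('',[.492,.3318,.021],P)])
cv2.imwrite('pics/w7.png',cv2.resize(im[v-75:v+75,u-100:u+100],None,fx=4,fy=4,interpolation=cv2.INTER_CUBIC))
"
```

```text
[0.49336189 0.33272271 0.16746925]
273 195
[array([273.85843448, 195.79822919])]
```

View pics/w7.png

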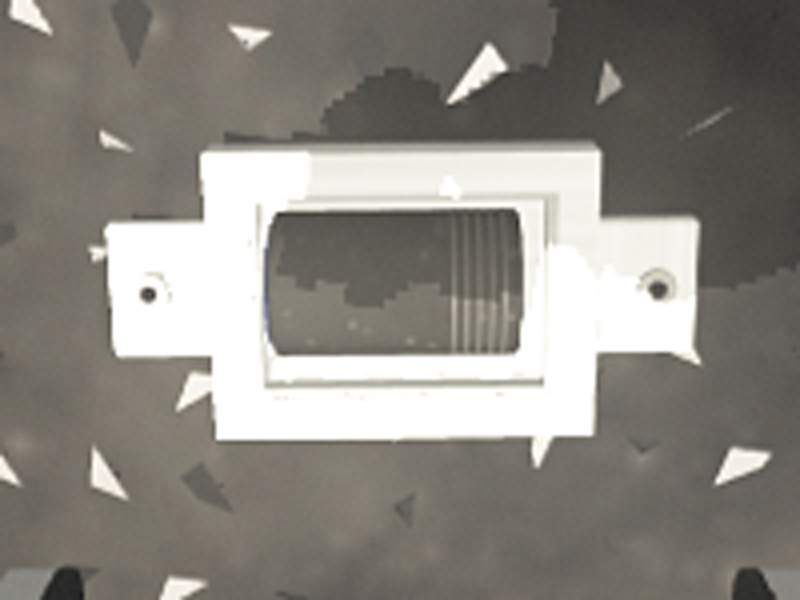

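The tube lies level in the pocket (267–522 inside 258–555). Back to the lens holder on the mat.

```bash
python3 -c "
from h import *
print(go([.4651,-.1493,.19],-12.1))"
```

```text
[array([  97.1, -472.1,  -26.5]), 'rz', np.float64(-69.5), 'j6', np.float64(-72.0), 'cur', np.float64(98.4), 'tilt', array([ 0.0037,  0.0018, -1.    ])]
```

Call:
{"name": "arm_command", "arguments": {
  "moves": [47,97,-472,-25,0,0,110.5,47,97,-472,-25,0,0,110.5,47,97,-472,-25,0,0,110.5,47,97,-472,-25,0,0,110.5,47,97,-472,-25,0,0,110.5,47,97,-472,-25,0,0,110.5,47,97,-472,-25,0,0,110.5,47,97,-472,-25,0,0,110.5,47,97,-472,-25,0,0,110.5,47,97,-472,-25,0,0,110.5,47,97,-472,-25,0,0,110.5,47,97,-472,-25,0,0,110.5,47,97,-472,-25,0,0,110.5,47,97,-472,-25,0,0,110.5]
}}

```text
time_s: 23.85
tool_pos: [0.4641, -0.1496, 0.1868]
ee_rot: [-0.0, 0.777, 0.629, -0.0]
wrist_force: [0.0, 0.1, 0.0]
opening: 0.04
finger_force: 0.0
```

```bash
python3 -c "
from h import *
s=ctrl.state(); print(s['tool_pos'],s['opening'],go([.4651,-.1493,.062],-12.1))
P=vision.camera_params('wrist')
print(w2p('',[.4651,-.1493,.079],P))
cv2.imwrite('pics/w8.png',vision.get_image('wrist')[...,::-1])
"
```

```text
[ 0.46406405 -0.14955474  0.18684922] 0.040017961889376424 [array([  0.4,   1.1, 124.8]), 'rz', np.float64(0.1), 'j6', np.float64(-15.0), 'cur', np.float64(-12.0), 'tilt', array([-7.e-04,  3.e-04, -1.e+00])]
[276.25235308 210.83641929]
```

View pics/w8.png

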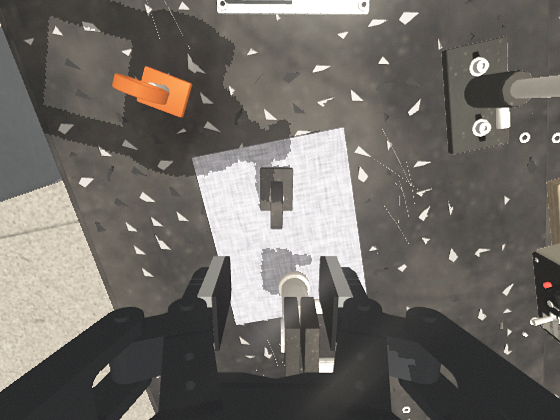

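The lens ring (276,205) is where expected. Grasp it.

Call:
{"name": "arm_command", "arguments": {
  "moves": [47,0.4,1.1,40,0,0,0,47,0.4,1.1,80,0,0,0,47,0.4,1.1,110,0,0,0,47,0.4,1.1,124,0,0,0,47,0.4,1.1,125,0,0,0,20,0.4,1.1,125,0,0,0,0,0.4,1.1,125,0,0,0,0,0.4,1.1,125,0,0,0,0,0.4,1.1,125,0,0,0,0,0.4,1.1,125,0,0,0],
  "force": 35
}}

```text
time_s: 25.15
tool_pos: [0.4664, -0.15, 0.0637]
ee_rot: [0.001, 0.777, 0.629, 0.0]
wrist_force: [0.2, 0.3, 5.3]
opening: 0.008
finger_force: 37.2
```

Call:
{"name": "arm_command", "arguments": {
  "moves": [0,0,0,-10,0,0,0,0,0,0,-30,0,0,0,0,0,0,-60,0,0,0,0,0,0,-95,0,0,0,0,0,0,-95,0,0,0]
}}

```text
time_s: 25.78
tool_pos: [0.4671, -0.1504, 0.1606]
ee_rot: [0.003, 0.777, 0.629, 0.001]
wrist_force: [-0.1, -0.6, -1.1]
opening: 0.0085
finger_force: 36.4
```

```bash
python3 -c "
from h import *
s=ctrl.state(); print(s['tool_pos'],s['opening'],go(cad(-.027,-.040,.157),-12.1))
"
```

```text
[ 0.46711919 -0.1503998   0.16057947] 0.008503421504976929 [array([188.7, -14.9,   3.2]), 'rz', np.float64(0.0), 'j6', np.float64(-14.0), 'cur', np.float64(-12.1), 'tilt', array([ 0.0058, -0.0029, -1.    ])]
```

Call:
{"name": "arm_command", "arguments": {
  "moves": [0,20,-2,0,0,0,0,0,55,-5,0,0,0,0,0,95,-8,0,0,0,0,0,135,-11,0,0,0,0,0,170,-14,0,0,0,0,0,188,-15,0,0,0,0,0,188,-15,15,0,0,0,0,188,-15,40,0,0,0,0,188,-15,60,0,0,0,0,188,-15,65,0,0,0,0,188,-15,65,0,0,0]
}}

```text
time_s: 27.15
tool_pos: [0.4896, 0.0367, 0.0916]
ee_rot: [-0.0, 0.778, 0.629, -0.001]
wrist_force: [0.2, -1.1, -0.9]
opening: 0.0084
finger_force: 36.3
```

```bash
python3 -c "
from h import *
s=ctrl.state(); print(s['tool_pos'],s['opening'],go(cad(-.027,-.040,.0707),-12.1))
"
```

```text
[0.48958121 0.03673507 0.09160196] 0.008350496593850454 [array([ 1. ,  2.3, 20.9]), 'rz', np.float64(-0.0), 'j6', np.float64(8.0), 'cur', np.float64(-12.1), 'tilt', array([-1.4e-03, -2.0e-04, -1.0e+00])]
```

Call:
{"name": "arm_command", "arguments": {
  "moves": [0,1,2.3,2,0,0,0,0,1,2.3,8,0,0,0,0,1,2.3,14,0,0,0,0,1,2.3,18,0,0,0,0,1,2.3,19.5,0,0,0,0,1,2.3,19.5,0,0,0]
}}

```text
time_s: 27.9
tool_pos: [0.4924, 0.038, 0.0727]
ee_rot: [-0.0, 0.777, 0.629, -0.0]
wrist_force: [-0.1, -0.0, -0.4]
opening: 0.0084
finger_force: 36.4
```

Call:
{"name": "arm_command", "arguments": {
  "moves": [0,0,0,1,0,0,0,0,0,0,1.7,0,0,0,0,0,0,1.7,0,0,0]
}}

```text
time_s: 28.28
tool_pos: [0.4925, 0.0379, 0.0711]
ee_rot: [0.0, 0.777, 0.629, 0.0]
wrist_force: [0.2, -0.3, -2.1]
opening: 0.0079
finger_force: 36.4
```

Within half a millimetre of the floor, so press a touch more, release and rise.

Call:
{"name": "arm_command", "arguments": {
  "moves": [0,0,0,0.8,0,0,0,0,0,0,0.8,0,0,0,10,0,0,0.8,0,0,0,25,0,0,0.8,0,0,0,40,0,0,0.5,0,0,0,47,0,0,0,0,0,0,47,0,0,-40,0,0,0,47,0,0,-80,0,0,0,47,0,0,-120,0,0,0,47,0,0,-120,0,0,0]
}}

```text
time_s: 29.52
tool_pos: [0.4949, 0.0378, 0.1956]
ee_rot: [0.003, 0.777, 0.629, 0.003]
wrist_force: [-0.3, 0.3, 0.3]
opening: 0.04
finger_force: 0.0
```

```bash
python3 -c "
from h import *
s=ctrl.state(); print(s['tool_pos'],go([.4633,-.2509,.195],77.9))
cv2.imwrite('pics/w9.png',vision.get_image('wrist')[20:260,180:420,::-1].repeat(2,0).repeat(2,1))
"
```

```text
[0.4949279  0.03776513 0.19558895] [array([-288.9,   29.3,    0.5]), 'rz', np.float64(-90.0), 'j6', np.float64(8.0), 'cur', np.float64(-12.1), 'tilt', array([ 8.3e-03, -7.0e-04, -1.0e+00])]
```

View pics/w9.png

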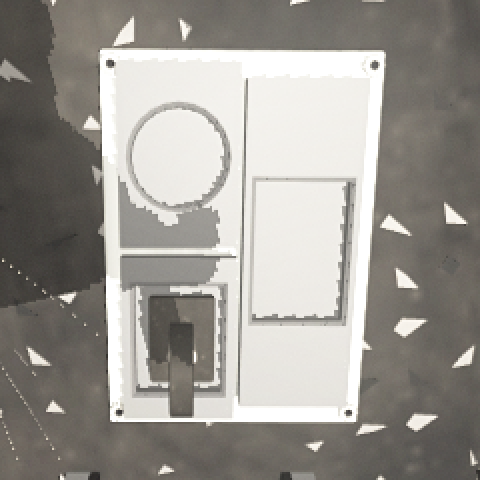

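The lens holder's foot (148–214, 295–378) sits inside its cut-out. Now the mirror mount.

Call:
{"name": "arm_command", "arguments": {
  "moves": [76,-288,29,0,0,0,-90,76,-288,29,0,0,0,-90,76,-288,29,0,0,0,-90,76,-288,29,0,0,0,-90,76,-288,29,0,0,0,-90,76,-288,29,0,0,0,-90,76,-288,29,0,0,0,-90,76,-288,29,0,0,0,-90,76,-288,29,0,0,0,-90,76,-288,29,0,0,0,-90,76,-288,29,0,0,0,-90,76,-288,29,0,0,0,-90]
}}

```text
time_s: 31.08
tool_pos: [0.4605, -0.2496, 0.1906]
ee_rot: [-0.0, 0.106, 0.994, 0.0]
wrist_force: [-0.3, -0.7, 0.3]
opening: 0.065
finger_force: 0.0
```

```bash
python3 -c "
from h import *
s=ctrl.state(); print(s['tool_pos'],s['opening'],go([.4633,-.2509,.0816],77.9))
P=vision.camera_params('wrist')
print([w2p('',[.4633+d*.21,-.2509+d*.978,.105],P) for d in(-.022,.022)])
cv2.imwrite('pics/w10.png',vision.get_image('wrist')[...,::-1])
"
```

```text
[ 0.46051206 -0.24962471  0.19060659] 0.06496405956572221 [array([ -3.1,  -0.7, 109. ]), 'rz', np.float64(-0.0), 'j6', np.float64(-114.0), 'cur', np.float64(77.9), 'tilt', array([-6.e-04,  5.e-04, -1.e+00])]
[array([241.17365493, 226.83691731]), array([307.72079538, 226.86194127])]
```

View pics/w10.png

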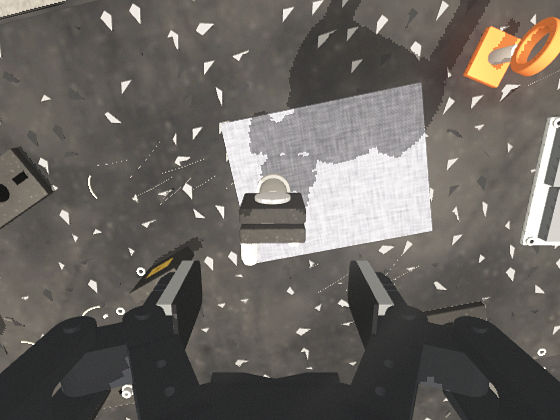

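The mirror head is at columns 240–305, as predicted, and the beam block (165,265) is clear. Grasp and lift.

Call:
{"name": "arm_command", "arguments": {
  "moves": [76,-3.1,-0.7,40,0,0,0,76,-3.1,-0.7,80,0,0,0,76,-3.1,-0.7,102,0,0,0,76,-3.1,-0.7,109,0,0,0,76,-3.1,-0.7,109,0,0,0,40,-3.1,-0.7,109,0,0,0,30,-3.1,-0.7,109,0,0,0,30,-3.1,-0.7,109,0,0,0,30,-3.1,-0.7,109,0,0,0,30,-3.1,-0.7,109,0,0,0],
  "force": 45
}}

```text
time_s: 32.38
tool_pos: [0.4647, -0.2519, 0.0839]
ee_rot: [0.001, 0.105, 0.994, -0.001]
wrist_force: [-0.4, -0.9, 5.8]
opening: 0.0437
finger_force: 46.9
```

Call:
{"name": "arm_command", "arguments": {
  "moves": [30,0,0,-10,0,0,0,30,0,0,-30,0,0,0,30,0,0,-65,0,0,0,30,0,0,-105,0,0,0,30,0,0,-125,0,0,0,30,0,0,-125,0,0,0]
}}

```text
time_s: 33.12
tool_pos: [0.4641, -0.2514, 0.2084]
ee_rot: [0.001, 0.105, 0.994, -0.001]
wrist_force: [0.3, 0.8, -2.8]
opening: 0.0434
finger_force: 46.2
```

```bash
python3 -c "
from h import *
s=ctrl.state(); print(s['tool_pos'],s['opening'],go(cad(-.027,.04,.205),77.9))
"
```

```text
[ 0.46408204 -0.25144126  0.20835678] 0.043350382430724824 [array([ 32.9, 368.2,   2.9]), 'rz', np.float64(0.0), 'j6', np.float64(-114.0), 'cur', np.float64(77.9), 'tilt', array([ 0.0021, -0.0015, -1.    ])]
```

Call:
{"name": "arm_command", "arguments": {
  "moves": [30,2,20,0,0,0,0,30,5,55,0,0,0,0,30,9,100,0,0,0,0,30,13,145,0,0,0,0,30,17,190,0,0,0,0,30,21,235,0,0,0,0,30,25,280,0,0,0,0,30,29,325,0,0,0,0,30,32,355,0,0,0,0,30,33,368,0,0,0,0,30,33,368,20,0,0,0,30,33,368,50,0,0,0,30,33,368,80,0,0,0,30,33,368,92,0,0,0,30,33,368,92,0,0,0,30,33,368,92,0,0,0]
}}

```text
time_s: 35.12
tool_pos: [0.509, 0.1154, 0.1163]
ee_rot: [0.001, 0.105, 0.994, 0.0]
wrist_force: [0.1, 0.6, -0.5]
opening: 0.0435
finger_force: 46.5
```

```bash
python3 -c "
from h import *
s=ctrl.state(); print(s['tool_pos'],s['wrist_force'],go(cad(-.026,.04,.0909),77.9))
"
```

```text
[0.50901371 0.115394   0.11625014] [ 0.13075129  0.60831361 -0.52248499] [array([-0.7,  0. , 25.4]), 'rz', np.float64(0.0), 'j6', np.float64(-73.0), 'cur', np.float64(77.9), 'tilt', array([ 0.002,  0.   , -1.   ])]
```

Call:
{"name": "arm_command", "arguments": {
  "moves": [30,-0.5,0,6,0,0,0,30,-0.5,0,13,0,0,0,30,-0.5,0,19,0,0,0,30,-0.5,0,23,0,0,0,30,-0.5,0,24,0,0,0,30,-0.5,0,24,0,0,0]
}}

```text
time_s: 35.88
tool_pos: [0.5087, 0.1156, 0.0912]
ee_rot: [0.0, 0.105, 0.994, 0.0]
wrist_force: [0.1, 0.7, -2.3]
opening: 0.0433
finger_force: 46.7
```

Call:
{"name": "arm_command", "arguments": {
  "moves": [30,0,0,0.8,0,0,0,30,0,0,1,0,0,0,30,0,0,1,0,0,0]
}}

```text
time_s: 36.25
tool_pos: [0.509, 0.1156, 0.0909]
ee_rot: [0.0, 0.105, 0.994, 0.0]
wrist_force: [-1.4, 0.5, 3.9]
opening: 0.0433
finger_force: 47.0
```

Touching the floor. Release and rise.

Call:
{"name": "arm_command", "arguments": {
  "moves": [60,0,0,0,0,0,0,70,0,0,0,0,0,0,76,0,0,-1,0,0,0,76,0,0,-1,0,0,0,76,0,0,-30,0,0,0,76,0,0,-70,0,0,0,76,0,0,-120,0,0,0,76,0,0,-150,0,0,0,76,0,0,-150,0,0,0,76,0,0,-150,0,0,0]
}}

```text
time_s: 37.5
tool_pos: [0.5081, 0.1155, 0.2388]
ee_rot: [-0.001, 0.105, 0.994, -0.0]
wrist_force: [-1.1, -0.1, -0.3]
opening: 0.0647
finger_force: 0.0
```

```bash
python3 -c "
from h import *
w=vision.get_image('wrist')[60:300,100:500,::-1]; s=vision.get_image('scene')[140:280,150:450,::-1]
a=cv2.resize(w,(500,300)); b=cv2.resize(s,(600,280)); o=np.zeros((600,600,3),np.uint8); o[:300,:500]=a;o[300:580]=b
cv2.imwrite('pics/f.png',o); print(ctrl.state()['tool_pos'])"
```

```text
[0.50762854 0.11548576 0.23785117]
```

View pics/f.png

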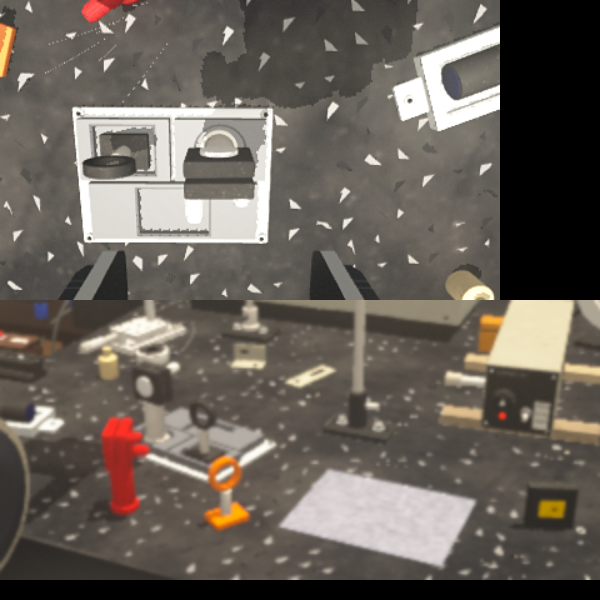

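Both mounts are upright in their cut-outs (foot (220,140), lens holder (125,155)). The tube is in the cradle, the bystanders are untouched and the gripper is clear.

```bash
python3 -c "
from station import job
print(job.sign_off())"
```

```text
the job is handed in; nothing more can be done
None
```

I've handed the job in after about 38 s of robot time: the last pictures show the tube lying in the cradle pocket and both mounts upright in their own cut-outs, with nothing knocked over; `sign_off` returned no verdict.

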